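Close the split tube holder on the mixer with its own upper half

TASK

A tube lies in the open lower half of the aluminium split holder on the tube mixer. Of the three upper halves in the black rack, find the one whose side notches match the two guide pins of that lower half, take it out by its ends, and set it down on the bare table and let go so that you can take it again across its sides. Then seat it fully home on the lower half, over the tube, and swing the steel latch over it until it stops; leave the other two halves in the rack, the tube in its trough and the other things on the table where they are.

Things in the scene. Friction and masses are not known exactly. Their poses are not given: they have to be found in the camera images.
- mixer: Fixed white tube mixer, 170 (x) x 130 (y) x 45 mm high, with the lower half of the split holder on the middle of its deck, length along x. Origin: centre of the mixer's underside, on the table, z up. The lower half is 79 x 46 mm, with a trough for the tube along x; it ends in two cheeks, and a steel latch post stands at x = -52 mm.
- seat (a point): Middle of the lower half's flat split face, 70 mm above the table, axes as the mixer's. The origin of the matching upper half comes here when fully home, its x along the mixer's x, either way round. The end cheeks stand at x = -31.5 and +31.5 mm, rise 30 mm above this face and flare outward at the top, so a half held by its ends cannot go in. Play about 1.5 mm.
- pin (a point): Foot, on the split face, of one of the two upright guide pins of the lower half, at (x, y) = (+20, +19.3) mm from the seat; the other is at (-20, -19.3) mm. Each is 7.6 mm thick, 18 mm tall, with a tapered top.
- latch (a joint): Swing latch on a vertical axis: 0 = closed at its stop, lying along the mixer's +x over the end of the upper half, 2 mm above it; starts open at 1.2 to 1.7 rad (counter-clockwise seen from above, towards the mixer's +y; stop at 1.8). Stays where left; takes under 2 N at the knob.
- latch_knob (a point): On the latch's upright steel knob, 10 mm thick and 20 mm tall (112 to 132 mm above the table), 10 mm below its top. The knob stands on the flat latch bar, 40 mm from the pivot.
- latch_pivot (a point): On the pivot axis of the latch, 104 mm above the table, at the underside of the bar (bar 8 mm thick, 12 mm wide).
- tube: Empty clear sample tube 13 mm thick with a 17 mm cap, about 104 mm long, lying in the trough along the mixer's x, cap to +x. Origin: under the tube's middle. Nothing needs doing to it.
- rack: Fixed black rack 54 (x) x 175 (y) x 45 mm with three slots side by side, 55 mm apart along y, floor 12 mm above the table. Partitions stand close along the long sides of the halves and 1 mm above them: a half can only be gripped by its two ends, which stick out 3 mm at -x and +x. Origin: centre of its underside, z up.
- upper_a: The matching upper half. Aluminium block 60 (x) x 46 (y) x 32 mm, 110 to 180 g, in any slot, length along the rack's x. Two notches in its long sides, each 11 (x) x 9 mm (y) through the full height, on one diagonal: at (x, y) = (+, +) and (-, -), centred 20 mm from mid-length. Channel along x in its underside, 18 mm wide, 9 high, for the tube. Origin: centre of its underside, z up.
- upper_b: Upper half of another holder; does not fit, stays. Aluminium block 60 (x) x 46 (y) x 32 mm, 110 to 180 g, in any slot, length along the rack's x. Two notches in its long sides, each 11 (x) x 9 mm (y) through the full height, on the other diagonal: at (+, -) and (-, +), centred 20 mm from mid-length. Origin: centre of its underside, z up.
- upper_c: Upper half of another holder; does not fit, stays. Aluminium block 60 (x) x 46 (y) x 32 mm, 110 to 180 g, in any slot, length along the rack's x. Two notches in its long sides, each 11 (x) x 9 mm (y) through the full height, both at its +x end: at (+, +) and (+, -), centred 20 mm from mid-length. Origin: centre of its underside, z up.
- clip: Bystander: steel tubing clamp 55 x 16 x 36 mm beyond the middle of the table. The table between mixer and rack is bare from about x = 0.46 to 0.60 m and 90 mm either side of y = 0. Origin: centre of its underside.
- gallipot: Bystander: small steel bowl 58 mm across, 32 mm high, between mixer and rack, near the robot. Origin: centre of its underside.
- tape_roll: Bystander: paper tape roll 58 mm across, 18 mm high, between mixer and rack, near the robot. Origin: centre of its underside.
Mind the look-alikes: they are no part of the job. What is shaped like the mixer but orange is not meant. What is shaped like the upper_a but yellow is not meant.

How it is judged:
By the outcome, as a careful person would: the job done as asked, in the order asked, and still so for the second after the job is handed in, with the robot touching nothing.
It also fails if it takes over 67 s, if anything falls off the work surface, if the arm or the gripper's body presses on something with over 40 N, if the wrist force passes 120 N, or if a joint passes its speed limit or range.

ROBOT

A 7-joint arm with a two-finger parallel gripper is mounted at the origin on the work surface. World frame = base frame: x ahead of the robot, y to its left, z up, the work surface at z = 0. Lengths are in mm, angles in degrees, forces in N, time in s.
With the tool pointing down it reaches from about 425 to 950 mm from the base axis. Payload 4.7 kg.
Tool frame: the origin (TCP) lies midway between the tips of the shut fingers; the grasp point (between the pads) lies 19 mm behind it; z points along the fingers, y is the line along which they close (so a half turn about z gives the same grasp; the last joint's range is limited). The gripper opens to 87 mm and grips with 3 to 60 N. Pads are 19 mm wide; open, the fingers measure 117 mm over their backs; the gripper's body (75 mm by 190 mm) begins 51 mm behind the grasp point.
Start: joints at [-71.557, 26.849, -2.785, 87.806, 1.381, 65.374, -4.715], TCP at [231.924, 633.925, 222.573] pointing down, gripper open.
Joint ranges: [-148.3, 148.3], [-19.14, 114.17], [-79.39, 73.82], [5.75, 140.21], [-59.74, 239.74], [12.07, 113.84], [-152.46, 152.46]. Speed limits (degrees/s): [147.25, 147.25, 180, 180, 180, 180, 180].

INTERFACE

Orientations are given as [roll, pitch, yaw] about the fixed x, y, z axes, in that order (R = Rz(yaw) Ry(pitch) Rx(roll)).
In Python, from cell import r, optics gives the robot as it stands. The module is installed in compiled form; this text tells all that it offers.
- The arm moves only by the shell command python3 -m creep 'ROWS' [FORCE]. ROWS is text: rows parted by semicolons, each of 5 numbers parted by spaces: the shift along the world's x, y, z as a fraction of full scale, then the turn about the world's z as a fraction of full scale, then the closure, from -1 (fully open) to 1 (shut), so that 0 is half open. A call has 1 to 12 rows; each row is the pose to reach, as a shift and turn from the pose commanded when the call began, turning the shorter way round; what a row does not reach only later rows make up. Full scale, the value 1, is 200 mm for a shift and 180 degrees for a turn. A row lasts 1/10 s, in which the tool goes at most 50 mm and 8.59 degrees, less where a joint would pass 70% of its speed; a pose out of reach is approached as far as the arm can. A call with a number of a shift or a turn outside -1 to 1 is refused whole. A call with a gripper value outside its range is refused whole. The fingers move at their own pace and stop on an object; FORCE is the grip in N (left out, the last holds). Time passes only in rows, so rows that repeat a pose let the fingers close. It gives the time, the measured TCP pose, the force, the opening and the grip force at its end, in the units of the state.
- r.get_state(): the state, without advancing time (a new reading comes with each control period).
- optics.grab_frame(name): name is "scene" or "top" or "wrist"; returns the picture (480x640x3 uint8, blue, green, red); there is no depth.
- optics.camera_params(name): a dict with "fx", "fy", "cx", "cy" (pixels), "dist_coeffs" ([k1, k2, p1, p2, k3] as OpenCV has them; the pictures are not rectified), "view" (4x4, takes a point from world to camera coordinates). Camera axes: x right, y up, looking along -z (the intrinsics and any distortion apply to the point x, -y, -z); pixel columns grow to the right and rows downward; lengths in mm; the calibration is good to about 2 mm. A picture is of the moment at which its call begins: read the wrist's pose just before it. camera_params takes no time and is no camera call; for the wrist camera it gives the pose at the moment of the call.
- r.close_job(): hands the job in; it is judged then, once.
The state is a dict: "time": time; "joint_pos": joint angles; "dq": joint speeds; "joint_torque": joint torques, N m; "position": TCP position; "ee_rot": TCP orientation; "force": force on the tool from outside, world axes, zero at the start; "ft_torque": the same for the moment, N m; "grip_width": finger opening in mm; "grasp_force": force on a finger pad.
Only numpy, scipy, OpenCV 4.12 (cv2) and the standard library are available. Lean on these libraries where they do the work, as an engineer would, in place of code of your own. Each camera call takes 0.05 s, during which the arm holds its last target. There are 200 camera calls.

## Working session

There is one attempt and no reset: what is moved stays moved. The work goes in short steps, Python scripts to look and compute and a shell command to move; the robot and the scene stay as the last step left them, time stands still between calls to the robot, and variables do not carry over. Pictures are saved under pics/ and viewed, at most 10 in all, crops included, and the job is handed in when it is done.

```bash
mkdir -p pics; cat > h.py <<'E'
import numpy as np, cv2
from cell import r, optics
def P(name):
    p=optics.camera_params(name)
    K=np.array([[p['fx'],0,p['cx']],[0,p['fy'],p['cy']],[0,0,1.]])
    return K,np.array(p['dist_coeffs'],float),np.array(p['view'],float)
def ray2z(prm,px,z):
    K,d,V=prm
    u=cv2.undistortPoints(np.array(px,float).reshape(-1,1,2),K,d).reshape(-1,2)
    z=np.broadcast_to(z,(len(u),)); R,t=V[:3,:3],V[:3,3]; c=-R.T@t
    D=np.c_[u[:,0],-u[:,1],-np.ones(len(u))]@R
    return c+D*((z-c[2])/D[:,2])[:,None]
def proj(prm,pts):
    K,d,V=prm; q=np.atleast_2d(pts)@V[:3,:3].T+V[:3,3]
    q=q*[1,-1,-1]
    return cv2.projectPoints(q,np.zeros(3),np.zeros(3),K,d)[0].reshape(-1,2)
E
python3 - <<'E'
from h import *
for n in("top","scene"):
    cv2.imwrite(f"pics/{n}0.png",optics.grab_frame(n)); K,d,V=P(n); print(n,K[0,0],d,-V[:3,:3].T@V[:3,3])
print(r.get_state())
E
```

```text
top 512.8363102793062 [-0.0464211  0.         0.         0.         0.       ] [ 312.33919207   41.54842598 1039.53058915]
scene 468.85129575975736 [-0.0646939  0.         0.         0.         0.       ] [1242.90144533    7.47140678  761.44144919]
{'time': 0.1, 'joint_pos': array([-71.55679551,  26.89078041,  -2.78476156,  87.86773113,
         1.38353336,  65.3749464 ,  -4.71577454]), 'dq': array([ 0.01114584, -0.27556327, -0.02362813, -0.11248771, -0.00268448,
       -0.0543266 ,  0.08447784]), 'joint_torque': array([ 8.50946581e-04, -5.09169888e+01, -8.11448833e-02, -2.36829060e+01,
       -6.14296412e-02,  3.45759303e-02,  7.14828184e-05]), 'position': array([231.76827082, 633.38201839, 221.62052674]), 'ee_rot': array([-1.79900351e+02,  5.76241890e-03,  1.59903846e+02]), 'force': array([-0.18537099,  0.1277728 , -0.22842178]), 'ft_torque': array([ 0.01182837, -0.01955647, -0.01272682]), 'grasp_force': 0.0, 'grip_width': 87.20622472914215}
```

View pics/top0.png

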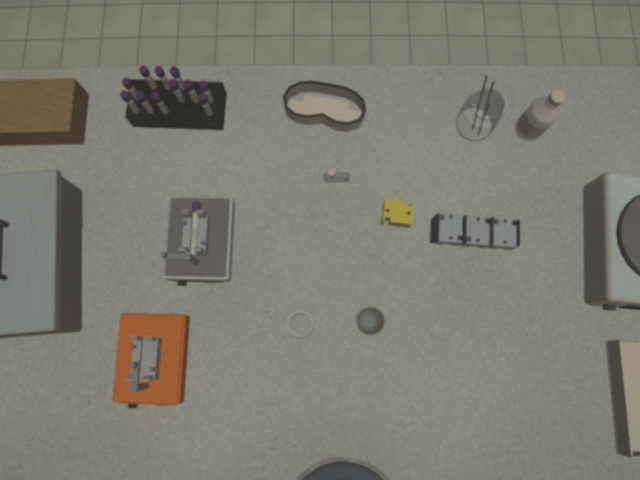

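View pics/scene0.png

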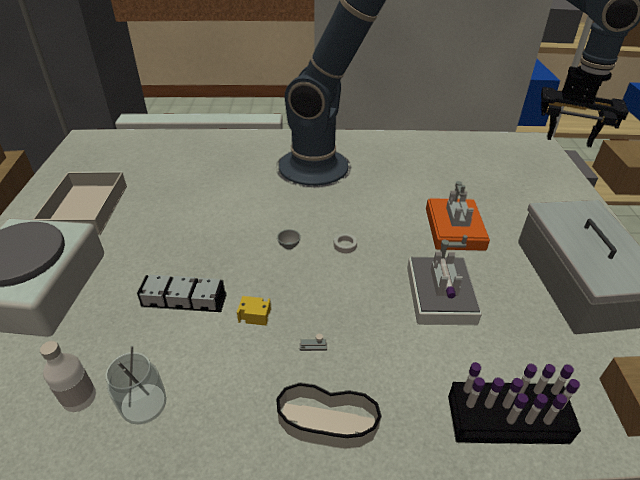

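The top view shows the white mixer at (200,240), with the orange look-alike at (150,358). The rack halves are at (450,230), (477,231) and (505,232), with the yellow look-alike at (398,213). The gallipot is at (370,320), the tape at (300,322) and the clip at (337,176). Next I'll take one enlarged crop of the rack and the mixer.

```bash
python3 - <<'E'
from h import *
im=cv2.imread("pics/top0.png")
a=cv2.resize(im[202:258,425:527],None,fx=7,fy=7,interpolation=cv2.INTER_CUBIC)[:, :714]
a=cv2.resize(im[205:255,425:525],(600,300),interpolation=cv2.INTER_CUBIC)
b=cv2.resize(im[190:290,155:245],(270*2-0,600),interpolation=cv2.INTER_CUBIC)
b=cv2.resize(im[190:290,155:245],(270,300),interpolation=cv2.INTER_CUBIC)
o=np.zeros((600,800,3),np.uint8)
a=cv2.resize(im[207:253,425:525],(800,368),interpolation=cv2.INTER_CUBIC)
o=np.zeros((600,800,3),np.uint8); o[:300,:600]=cv2.resize(im[207:257,425:525],(600,300),interpolation=cv2.INTER_CUBIC)
m=cv2.resize(im[195:290,155:245],(540,570),interpolation=cv2.INTER_CUBIC)
o[300:600,:540]=m[0:300]
cv2.imwrite("pics/c1.png",o)
E
```

```text
(no output)
```

View pics/c1.png

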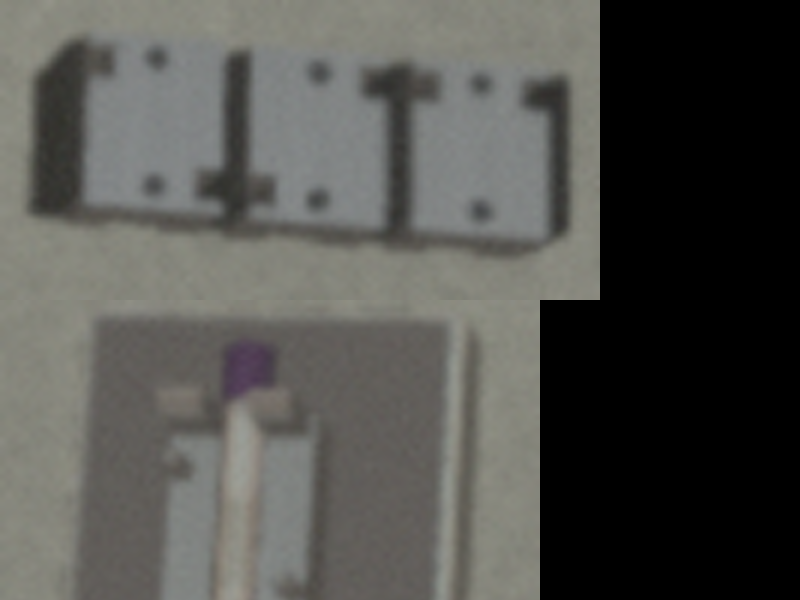

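The left half (crop 85–230 × 38–212) has its notches at (+x,+y) and (−x,−y), so it is upper_a. The middle one is b and the right one c. The lower half's pins at (180,465) and (290,585) in the crop lie on the same diagonal.

```bash
python3 - <<'E'
from h import *
p=P("top")
c=np.array([[85,38],[230,48],[225,212],[80,205],[155,58],[153,185],[320,72],[317,200],[481,84],[480,211]])/6-0.5+[425.,207.]
w=ray2z(p,c,44); print(w.round(1)); print('ctr',w[:4].mean(0),w[4:6].mean(0))
d=w[4]-w[5]; print('yaw holes',[np.degrees(np.arctan2(*(w[i]-w[i+1])[1::-1])) for i in(4,6,8)])
d=(w[4]+w[5]-w[8]-w[9])/2; print('row',d,np.degrees(np.arctan2(-d[0],d[1])))
m=np.array([[180,465-300],[290,585-300]])/6-.5+[155.,195.]
q=ray2z(p,m,88); print(q, 'seat',q.mean(0),np.linalg.norm(q[0]-q[1]))
d=q[0]-q[1]; print('yaw',np.degrees(np.arctan2(d[1],d[0])-np.arctan2(38.6,40)))
s=r.get_state(); K,dd,V=P("wrist"); print(s['position'],s['ee_rot'],-V[:3,:3].T@V[:3,3],V[:3,:3])
E
```

```text
[[ 588.6 -201.1   44. ]
 [ 584.9 -250.1   44. ]
 [ 528.4 -244.8   44. ]
 [ 531.1 -196.3   44. ]
 [ 581.5 -224.4   44. ]
 [ 537.8 -221.2   44. ]
 [ 576.4 -280.1   44. ]
 [ 532.3 -276.    44. ]
 [ 572.  -334.7   44. ]
 [ 528.2 -330.9   44. ]]
ctr [ 558.24171738 -223.07756584   44.        ] [ 559.64030058 -222.79786711   44.        ]
yaw holes [np.float64(-4.2412505228842745), np.float64(-5.2956537741655145), np.float64(-5.040618655602147)]
row [ 9.54282090e+00  1.09983709e+02 -5.68434189e-14] -4.9588931561311265
[[561.28038893 298.51646941  88.        ]
 [521.77270541 261.68521307  88.        ]] seat [541.52654717 280.10084124  88.        ] 54.01294752700639
yaw -0.9875279221069165
[231.76827082 633.38201839 221.62052674] [-1.79900351e+02  5.76241890e-03  1.59903846e+02] [166.50393024 657.50446092 384.44189786] [[ 0.34298354  0.93933691 -0.0029098 ]
 [-0.90978039  0.33141726 -0.24992446]
 [-0.23379891  0.08836726  0.96826097]]
```

Seat is about (541,280) and the target half about (559,−223) at yaw −5°. I'll move over the mixer first and look from close by, since it is on the way.

```bash
python3 -m creep '0.75 -0.9 0.1 0.06 -1;0.75 -0.9 0.1 0.06 -1;0.75 -0.9 0.1 0.06 -1;0.75 -0.9 0.1 0.06 -1;0.75 -0.9 0.1 0.06 -1' && python3 -m creep '0.72 -0.87 0.04 0.056 -1;0.72 -0.87 0.04 0.056 -1;0.72 -0.87 0.04 0.056 -1;0.72 -0.87 0.04 0.056 -1;0.72 -0.87 0.04 0.056 -1;0.72 -0.87 0.04 0.056 -1;0.72 -0.87 0.04 0.056 -1;0.72 -0.87 0.04 0.056 -1;0.72 -0.87 0.04 0.056 -1'; python3 - <<'E'
from h import *
s=r.get_state(); np.save("m_pose.npy",np.r_[s['position'],s['ee_rot']]); 
p=P("wrist"); np.savez("m_cam.npz",K=p[0],d=p[1],V=p[2])
cv2.imwrite("pics/w1.png",optics.grab_frame("wrist")); print(s['position'],s['ee_rot'],s['time'])
E
```

```text
time: 0.6
position: [384.6, 450.3, 242.5]
ee_rot: [-179.9, 0.1, 170.5]
force: [1.3, -0.0, 0.4]
grip_width: 87.3
grasp_force: 0.0
time: 1.5
position: [524.7, 281.6, 250.4]
ee_rot: [180.0, -0.0, -179.0]
force: [0.1, 0.1, 0.8]
grip_width: 87.2
grasp_force: 0.0
[524.68476488 281.64777634 250.36551484] [ 1.79972611e+02 -4.74860943e-02 -1.79036223e+02] 1.5
```

View pics/w1.png

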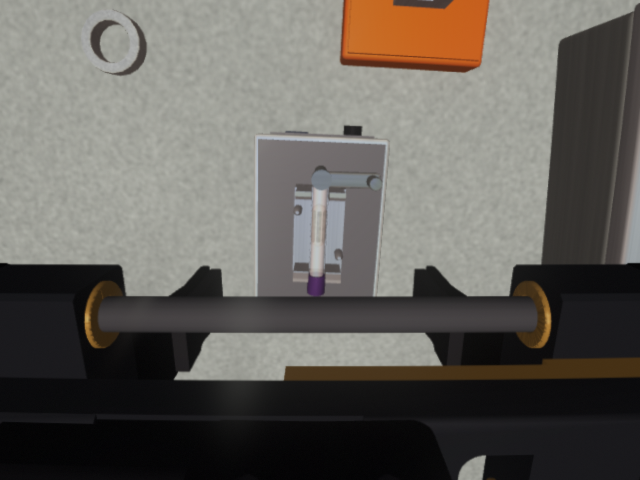

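The wrist view shows the mixer with its deck at (257–386, 137–300). The pins are at (298,210) and (339,255), the pivot at (320,178), the open latch's knob at (375,183) and the cap at (316,285). I'll take an enlarged crop for measurement.

```bash
python3 - <<'E'
from h import *
im=cv2.imread("pics/w1.png"); print(P("wrist")[0][0,0])
cv2.imwrite("pics/c2.png",cv2.resize(im[130:290,250:400],(562,600),fx=0,fy=0,interpolation=cv2.INTER_CUBIC))
E
```

```text
382.3631430862823
```

View pics/c2.png

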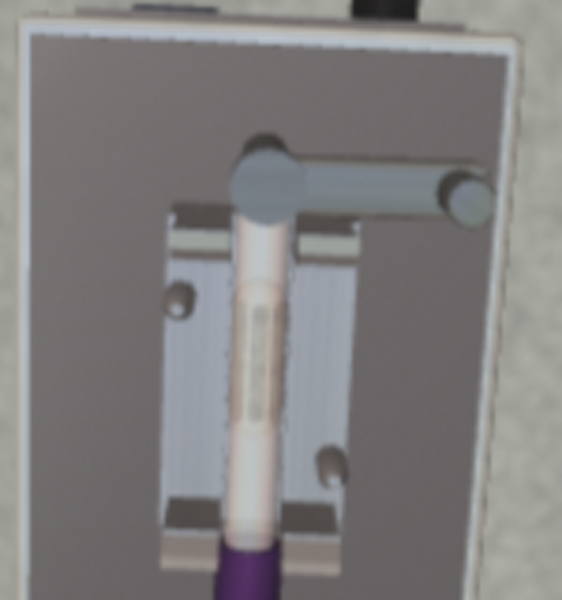

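```bash
cat > fit.py <<'E'
from h import *
z=np.load("m_cam.npz"); p=(z['K'],z['d'],z['V'])
f=lambda c:np.array(c,float)/3.75-.37+[250.,130.]
def g(c,z): return ray2z(p,f([c]),z)[0]
a=g((179,307),87);b=g((331,477),87); print('pins',a,b,(a+b)/2,np.linalg.norm(a-b)); d=b-a
print('yaw pins',np.degrees(np.arctan2(d[1],d[0])-np.arctan2(38.6,40)))
L=[g((168,265),70),g((161,495),70)];R=[g((358,265),70),g((343,520),70)]
print('sides',L,R)
for q in(L,R): e=q[1]-q[0]; print(np.degrees(np.arctan2(e[1],e[0])))
print('pivot top',g((267,187),114),'knob top',g((471,203),132))
print('cap ctr at 85', g((248,545),85))
E
python3 fit.py
```

```text
pins [520.16137538 264.55078988  87.        ] [560.84268429 301.03182304  87.        ] [540.50202984 282.79130646  87.        ] 54.642791611285034
yaw pins -2.095351296638158
sides [array([513.2403141 , 260.99058362,  70.        ]), array([571.8587745 , 259.38245573,  70.        ])] [array([512.42987083, 306.953568  ,  70.        ]), array([577.71385144, 305.47927954,  70.        ])]
-1.5714475596919957
-1.2936734350835752
pivot top [489.04378996 284.09028456 114.        ] knob top [489.41695365 323.99118132 132.        ]
cap ctr at 85 [579.20401318 281.50355492  85.        ]
```

Seat is about (540.7, 283.0) at yaw −1.5°, which agrees with the sides, the pins and the pivot. Now I'll go over the rack, turning the tool to the end grip (yaw 85).

```bash
python3 -m creep '0.06 -0.84 0 -0.178 -1;0.06 -0.84 0 -0.178 -1;0.06 -0.84 0 -0.178 -1;0.06 -0.84 0 -0.178 -1' >/dev/null; python3 -m creep '0.06 -0.84 0 -0.178 -1;0.06 -0.84 0 -0.178 -1;0.06 -0.84 0 -0.178 -1;0.06 -0.84 0 -0.178 -1' >/dev/null; python3 -m creep '0.06 -0.84 -0.45 -0.178 -1;0.06 -0.84 -0.45 -0.178 -1;0.06 -0.84 -0.45 -0.178 -1;0.06 -0.84 -0.45 -0.178 -1;0.06 -0.84 -0.45 -0.178 -1;0.06 -0.84 -0.45 -0.178 -1;0.06 -0.84 -0.45 -0.178 -1;0.06 -0.84 -0.45 -0.178 -1;0.06 -0.84 -0.45 -0.178 -1'; python3 - <<'E'
from h import *
p=P("wrist"); np.savez("r_cam.npz",K=p[0],d=p[1],V=p[2])
im=optics.grab_frame("wrist"); s=r.get_state(); print(s['position'],s['ee_rot'])
cv2.imwrite("pics/w2.png",im)
y=np.radians(-5);ex=np.array([np.cos(y),np.sin(y)]);ey=np.array([-ex[1],ex[0]])
for sx,sy in((1,1),(1,-1),(-1,-1),(-1,1)):
    q=np.r_[np.array([559,-223])+30*sx*ex+23*sy*ey,44]; u=proj(p,q)[0]; print(u.round(1)); cv2.circle(im,tuple(int(v) for v in u.round()),2,(0,0,255),-1)
cv2.imwrite("pics/w2m.png",im)
E
```

```text
time: 3.25
position: [562.6, -222.6, 161.3]
ee_rot: [179.9, -0.0, 84.8]
force: [-0.1, 0.3, 0.6]
grip_width: 87.1
grasp_force: 0.0
[ 562.46035743 -222.95156392  161.21570717] [ 1.79929548e+02 -3.03960581e-02  8.47809892e+01]
[354.9 198.1]
[353.5 257.3]
[275.6 257.5]
[273.8 198.4]
```

View pics/w2m.png

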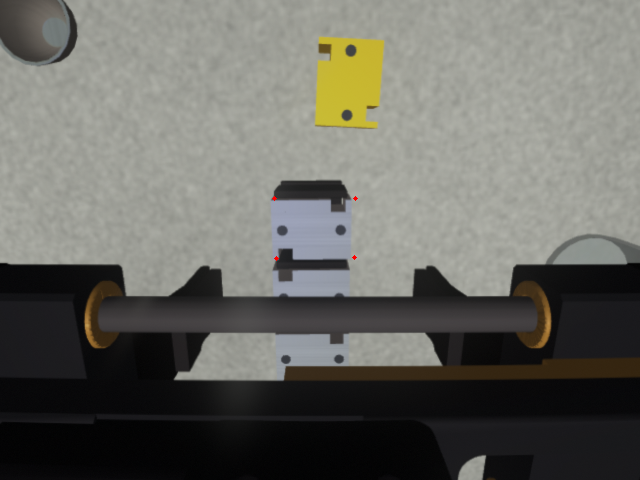

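The half shows at (272–351, 198–262), about 2 mm to −x of my estimate, so its centre is about (557, −224). The notches at (337,204) and (285,257) confirm upper_a. I'll descend over its ends.

```bash
python3 -m creep '-0.027 -0.006 -0.25 0 -1;-0.027 -0.006 -0.5 0 -1;-0.027 -0.006 -0.65 0 -1;-0.027 -0.006 -0.745 0 -1;-0.027 -0.006 -0.745 0 -1;-0.027 -0.006 -0.745 0 -1;-0.027 -0.006 -0.745 0 -1;-0.027 -0.006 -0.745 0 -1'
```

```text
time: 4.1
position: [557.6, -225.6, 13.2]
ee_rot: [179.8, 0.0, 84.7]
force: [-0.4, -0.4, 0.1]
grip_width: 86.9
grasp_force: 0.0
```

```bash
python3 -m creep '0 0 0 0 1;0 0 0 0 1;0 0 0 0 1;0 0 0 0 1;0 0 0 0 1;0 0 0 0 1;0 0 0 0 1;0 0 0 0 1;0 0 0 0 1;0 0 0 0 1' 25; python3 -m creep '0 0 0.05 0 1;0 0 0.1 0 1;0 0 0.2 0 1;0 0 0.3 0 1;0 0 0.4 0 1;0 0 0.4 0 1;0 0 0.4 0 1'
```

```text
time: 5.1
position: [556.7, -225.3, 11.7]
ee_rot: [180.0, 0.0, 84.7]
force: [0.1, 0.1, 1.9]
grip_width: 59.8
grasp_force: 25.0
time: 5.8
position: [556.4, -225.1, 91.9]
ee_rot: [180.0, -0.0, 84.7]
force: [-0.1, -0.4, -2.4]
grip_width: 59.7
grasp_force: 25.0
```

The tips are level with the half's underside, so they would touch the table at set-down. I'll lower the half back, regrip 7 mm higher and lift again.

```bash
python3 -m creep '0 0 -0.15 0 1;0 0 -0.28 0 1;0 0 -0.35 0 1;0 0 -0.39 0 1;0 0 -0.4 0 1;0 0 -0.4 0 1;0 0 -0.4 0 0.1;0 0 -0.4 0 0.1;0 0 -0.4 0 0.1;0 0 -0.365 0 0.1;0 0 -0.365 0 0.1;0 0 -0.365 0 0.1'; python3 -m creep '0 0 0 0 1;0 0 0 0 1;0 0 0 0 1;0 0 0 0 1;0 0 0 0 1;0 0 0 0 1;0 0 0 0 1;0 0 0 0 1' 25; python3 -m creep '0 0 0.05 0 1;0 0 0.1 0 1;0 0 0.2 0 1;0 0 0.3 0 1;0 0 0.4 0 1;0 0 0.4 0 1;0 0 0.4 0 1'
```

```text
time: 7.0
position: [556.9, -225.4, 19.0]
ee_rot: [179.9, 0.0, 84.7]
force: [-0.5, -0.4, -2.1]
grip_width: 59.6
grasp_force: 25.0
time: 7.8
position: [556.5, -225.2, 18.5]
ee_rot: [180.0, -0.0, 84.7]
force: [0.1, 0.1, -1.3]
grip_width: 59.6
grasp_force: 25.0
time: 8.5
position: [556.7, -225.2, 99.1]
ee_rot: [179.9, -0.0, 84.7]
force: [0.2, -0.3, -1.6]
grip_width: 59.5
grasp_force: 25.0
```

Closure 0.1 is narrower than the part, so it never let go. I'll repeat with −0.7.

```bash
python3 -m creep '0 0 -0.15 0 1;0 0 -0.28 0 1;0 0 -0.37 0 1;0 0 -0.42 0 1;0 0 -0.435 0 1;0 0 -0.435 0 1;0 0 -0.435 0 -0.7;0 0 -0.435 0 -0.7;0 0 -0.435 0 -0.7;0 0 -0.4 0 -0.7;0 0 -0.4 0 -0.7;0 0 -0.4 0 -0.7'; python3 -m creep '0 0 0 0 1;0 0 0 0 1;0 0 0 0 1;0 0 0 0 1;0 0 0 0 1;0 0 0 0 1;0 0 0 0 1;0 0 0 0 1' 25; python3 -m creep '0 0 0.05 0 1;0 0 0.1 0 1;0 0 0.2 0 1;0 0 0.3 0 1;0 0 0.4 0 1;0 0 0.4 0 1;0 0 0.4 0 1'
```

```text
time: 9.7
position: [556.9, -225.4, 19.0]
ee_rot: [179.9, 0.0, 84.7]
force: [0.5, -0.5, 0.2]
grip_width: 73.6
grasp_force: 0.0
time: 10.5
position: [556.4, -225.2, 18.5]
ee_rot: [-180.0, -0.0, 84.7]
force: [-0.1, 0.2, -1.6]
grip_width: 59.7
grasp_force: 25.0
time: 11.2
position: [556.6, -225.2, 99.0]
ee_rot: [179.9, -0.0, 84.7]
force: [-1.1, -0.0, -1.5]
grip_width: 59.4
grasp_force: 25.0
```

```bash
python3 -m creep '-0.07 0.2 0 0.01 1;-0.07 0.4 0 0.01 1;-0.07 0.56 0 0.01 1;-0.07 0.56 0 0.01 1' >/dev/null; python3 -m creep '-0.06 0.2 0 0.01 1;-0.06 0.4 0 0.01 1;-0.06 0.56 0 0.01 1;-0.06 0.56 -0.15 0.01 1;-0.06 0.56 -0.3 0.01 1;-0.06 0.56 -0.4 0.01 1;-0.06 0.56 -0.44 0.01 1;-0.06 0.56 -0.455 0.01 1;-0.06 0.56 -0.46 0.01 1;-0.06 0.56 -0.46 0.01 1;-0.06 0.56 -0.46 0.01 1'
```

```text
time: 12.7
position: [531.3, -1.3, 7.4]
ee_rot: [179.9, -0.0, 88.3]
force: [0.7, -0.1, -1.9]
grip_width: 59.8
grasp_force: 25.0
```

```bash
python3 -m creep '0 0 -0.003 0 1;0 0 -0.005 0 1;0 0 -0.005 0 1'; python3 -m creep '0 0 0 0 -1;0 0 0 0 -1;0 0 0 0 -1;0 0 0 0 -1;0 0 0 0 -1;0 0 0.2 0 -1;0 0 0.4 0 -1;0 0 0.5 0 -1;0 0 0.5 0 -1;0 0 0.5 0 -1'
```

```text
time: 13.0
position: [531.1, -1.2, 6.4]
ee_rot: [179.9, -0.0, 88.3]
force: [-1.8, 0.1, 4.9]
grip_width: 60.0
grasp_force: 25.0
time: 14.0
position: [530.3, -1.0, 105.5]
ee_rot: [180.0, -0.0, 88.3]
force: [0.9, -0.9, -1.2]
grip_width: 86.9
grasp_force: 0.0
```

Set down and released; contact was felt at 4.9 N. Now I'll turn 90° for the grip across the sides and look.

```bash
python3 -m creep '0 0 0.27 0.5 -1;0 0 0.27 0.5 -1;0 0 0.27 0.5 -1;0 0 0.27 0.5 -1;0 0 0.27 0.5 -1;0 0 0.27 0.5 -1;0 0 0.27 0.5 -1;0 0 0.27 0.5 -1;0 0 0.27 0.5 -1;0 0 0.27 0.5 -1;0 0 0.27 0.5 -1;0 0 0.27 0.5 -1'; python3 - <<'E'
from h import *
r.get_state(); optics.grab_frame("top")
p=P("wrist"); np.savez("t_cam.npz",K=p[0],d=p[1],V=p[2])
im=optics.grab_frame("wrist"); s=r.get_state(); print(s['position'],s['ee_rot'],s['time'])
y=np.radians(-1.7);ex=np.array([np.cos(y),np.sin(y)]);ey=np.array([-ex[1],ex[0]])
for sx,sy in((1,1),(1,-1),(-1,-1),(-1,1)): print(proj(p,np.r_[np.array([531,-1.2])+30*sx*ex+23*sy*ey,32])[0].round(1))
cv2.imwrite("pics/w3.png",im)
cv2.imwrite("pics/w3c.png",cv2.resize(im[150:290,240:400],(640,560),interpolation=cv2.INTER_CUBIC))
E
```

```text
time: 15.2
position: [529.5, -1.4, 157.8]
ee_rot: [-180.0, -0.2, 178.2]
force: [-0.2, 0.7, 0.3]
grip_width: 87.0
grasp_force: 0.0
[529.77871265  -1.35629993 158.32403542] [-1.79994014e+02 -1.43094429e-01  1.78160924e+02] 15.3
[346.3 265.5]
[288.6 265.6]
[287.  190.7]
[347.6 190.6]
```

View pics/w3c.png

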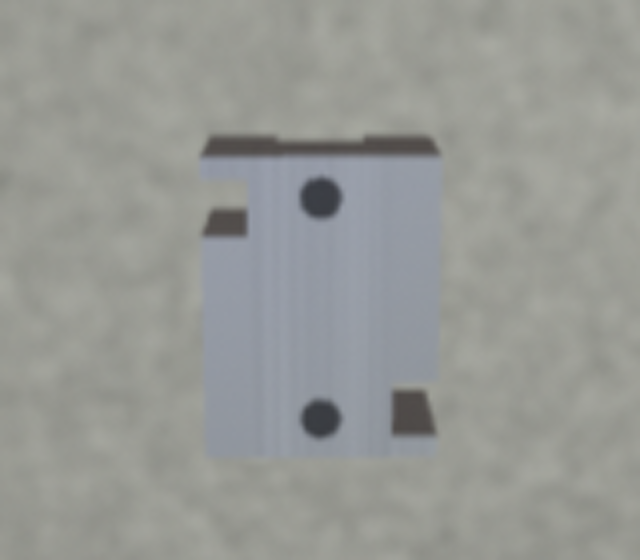

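The half lies as expected, with crop corners at (201,156), (441,156), (205,457) and (438,457) and notches on the right diagonal. Its x is known from the end grip, so this view gives the camera bias.

```bash
python3 - <<'E'
from h import *
z=np.load("t_cam.npz"); p=(z['K'],z['d'],z['V'])
c=np.array([[201,156],[441,156],[205,457],[438,457],[320,198],[320,418]])/4-.375+[240.,150.]
w=ray2z(p,c,32); print(w.round(1),w[:4].mean(0),w[4:].mean(0))
for a,b in((0,2),(1,3),(4,5)): d=w[b]-w[a]; print(np.degrees(np.arctan2(d[1],d[0])))
z=np.load("r_cam.npz"); p=(z['K'],z['d'],z['V'])
print(ray2z(p,[[272,198],[351,198],[282,230],[340,230]],44))
E
```

```text
[[ 4.988e+02 -2.110e+01  3.200e+01]
 [ 5.002e+02  2.440e+01  3.200e+01]
 [ 5.589e+02 -2.320e+01  3.200e+01]
 [ 5.603e+02  2.320e+01  3.200e+01]
 [ 5.076e+02  1.300e+00  3.200e+01]
 [ 5.515e+02 -1.000e-01  3.200e+01]] [529.57610501   0.83735822  32.        ] [529.52215452   0.59503229  32.        ]
-2.0483252003835384
-1.1694521484845404
-1.713027980317247
[[ 529.84532696 -197.08413411   44.        ]
 [ 588.0580786  -202.33919494   44.        ]
 [ 534.47107174 -222.01134921   44.        ]
 [ 578.11748419 -225.94956205   44.        ]]
```

```bash
python3 -m creep '0.006 0.01 -0.25 0 -1;0.006 0.01 -0.5 0 -1;0.006 0.01 -0.65 0 -1;0.006 0.01 -0.74 0 -1;0.006 0.01 -0.76 0 -1;0.006 0.01 -0.76 0 -1;0.006 0.01 -0.76 0 -1'; python3 -m creep '0 0 0 0 1;0 0 0 0 1;0 0 0 0 1;0 0 0 0 1;0 0 0 0 1;0 0 0 0 1;0 0 0 0 1;0 0 0 0 1;0 0 0 0 1;0 0 0 0 1;0 0 0 0 1' 30
```

```text
time: 16.0
position: [532.6, 0.7, 8.5]
ee_rot: [180.0, 0.1, 178.2]
force: [-0.3, 0.6, -0.3]
grip_width: 86.8
grasp_force: 0.0
time: 17.1
position: [531.7, 0.7, 7.6]
ee_rot: [180.0, -0.0, 178.3]
force: [-0.3, -0.3, 0.7]
grip_width: 46.1
grasp_force: 30.0
```

```bash
python3 -m creep '0 0 0.1 0 1;0 0 0.3 0 1;0 0.1 0.5 0 1;0.025 0.3 0.7 0 1;0.025 0.5 0.75 0 1;0.025 0.7 0.75 0 1;0.025 0.7 0.75 0 1;0.025 0.7 0.75 0 1'; python3 -m creep '0.025 0.25 0 0 1;0.025 0.5 0 0 1;0.025 0.6 0 0 1;0.025 0.68 0 0 1;0.025 0.71 0 0 1;0.025 0.71 0 0 1;0.025 0.71 0 0 1;0.025 0.71 0 0 1'; python3 - <<'E'
from h import *
for i in range(4): print(r.get_state()['position'])
p=P("wrist"); np.savez("s_cam.npz",K=p[0],d=p[1],V=p[2])
im=optics.grab_frame("wrist"); s=r.get_state(); print(s['position'],s['ee_rot'],s['time'])
cv2.imwrite("pics/w4.png",im); cv2.imwrite("pics/w4c.png",cv2.resize(im[110:310,220:420],(600,600),interpolation=cv2.INTER_CUBIC))
E
```

```text
time: 17.9
position: [536.0, 141.7, 157.0]
ee_rot: [-180.0, -0.1, 178.4]
force: [-0.1, -0.1, -2.4]
grip_width: 45.7
grasp_force: 30.0
time: 18.7
position: [542.2, 280.6, 157.6]
ee_rot: [-179.9, 0.0, 178.1]
force: [0.0, -0.0, -1.7]
grip_width: 45.6
grasp_force: 30.0
[542.21035761 280.60968767 157.60157963]
[542.21035761 280.60968767 157.60157963]
[542.21035761 280.60968767 157.60157963]
[542.21035761 280.60968767 157.60157963]
[542.18353666 280.97378541 157.706044  ] [-1.79970743e+02  9.62702819e-03  1.78123664e+02] 18.75
```

View pics/w4c.png

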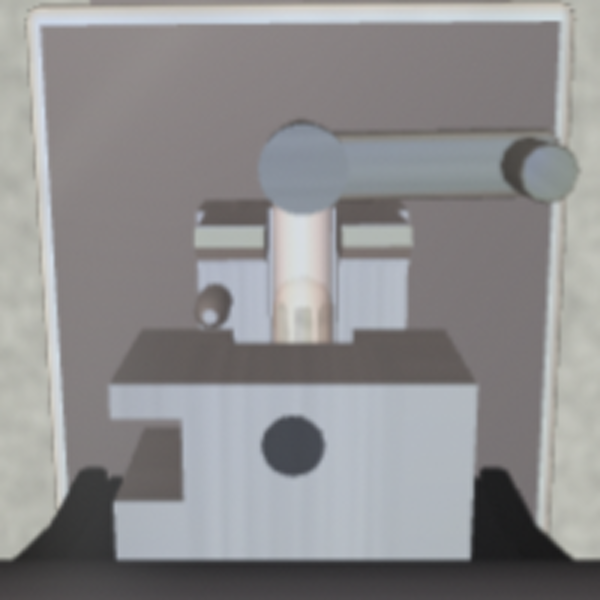

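```bash
python3 - <<'E'
from h import *
z=np.load("s_cam.npz"); p=(z['K'],z['d'],z['V'])
g=lambda c,z: ray2z(p,np.array(c,float).reshape(-1,2)/3-.33+[220.,110.],z).round(2)
zb=150.4
e=g([[109,384],[478,384],[293,446]],zb+32); b=g([[110,384],[143,330],[446,330]],[zb+32,zb,zb])
print('top edge',e,e[:2].mean(0)); print('bottom edge',b[1:],b[1:].mean(0))
print('notch inner top corners',g([[182,420],[182,500]],zb+32))
print('pin',g([210,316],87),'sides',g([[198,265],[410,265]],70),'pivot',g([303,168],114),'knob',g([553,172],132))
print('cheek inner top edges', g([[195,248],[412,248]],100))
E
```

```text
top edge [[509.39 259.   182.4 ]
 [510.87 305.02 182.4 ]
 [518.25 281.69 182.4 ]] [510.13 282.01 182.4 ]
bottom edge [[509.57 259.13 150.4 ]
 [511.05 305.11 150.4 ]] [510.31 282.12 150.4 ]
notch inner top corners [[514.37 267.85 182.4 ]
 [525.07 267.24 182.4 ]]
pin [[520.78 264.2   87.  ]] sides [[512.73 260.73  70.  ]
 [514.24 307.43  70.  ]] pivot [[488.91 284.31 114.  ]] knob [[489.41 324.89 132.  ]]
cheek inner top edges [[504.61 263.04 100.  ]
 [505.96 304.96 100.  ]]
```

Camera-relative, the half needs about +0.9 mm in x and +1.7 mm in y; yaw agrees. I'll lower to just above the pin tops.

```bash
python3 -m creep '0.0045 0.0085 -0.1 0 1;0.0045 0.0085 -0.2 0 1;0.0045 0.0085 -0.26 0 1;0.0045 0.0085 -0.29 0 1;0.0045 0.0085 -0.29 0 1;0.0045 0.0085 -0.29 0 1;0.0045 0.0085 -0.29 0 1'; python3 - <<'E'
from h import *
p=P("wrist"); np.savez("s_cam.npz",K=p[0],d=p[1],V=p[2])
im=optics.grab_frame("wrist"); s=r.get_state(); print(s['position'],s['ee_rot'],s['time'])
cv2.imwrite("pics/w5.png",im); cv2.imwrite("pics/w5c.png",cv2.resize(im[130:300,230:400],(600,600),interpolation=cv2.INTER_CUBIC))
E
```

```text
time: 19.45
position: [543.3, 284.7, 100.5]
ee_rot: [179.9, 0.1, 178.3]
force: [-0.9, 0.2, -2.0]
grip_width: 45.9
grasp_force: 30.0
[543.16760234 284.74103298 100.4845936 ] [1.79940129e+02 7.74456792e-02 1.78260811e+02] 19.5
```

View pics/w5c.png

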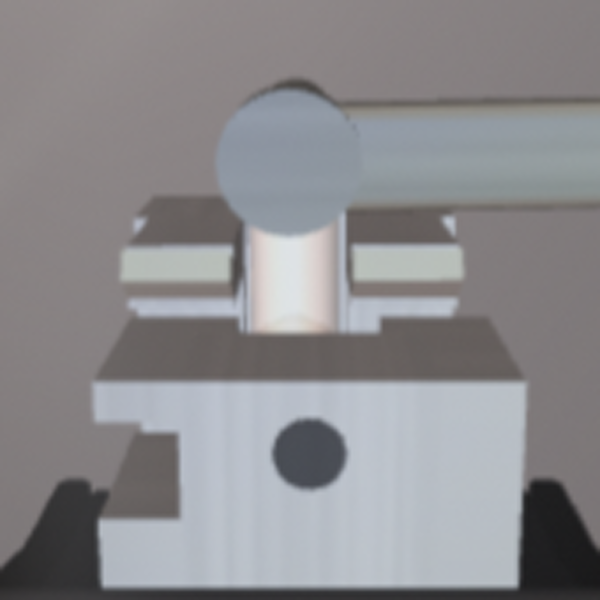

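```bash
python3 - <<'E'
from h import *
z=np.load("s_cam.npz"); p=(z['K'],z['d'],z['V']); s=600/170
g=lambda c,z: ray2z(p,np.array(c,float).reshape(-1,2)/s-.36+[230.,130.],z).round(2)
zb=93.1
e=g([[94,381],[525,381],[309,454]],zb+32); b=g([[128,318],[490,318]],zb); t=g([[252,325],[345,325]],76)
print('top edge',e,e[:2].mean(0)); print('bottom edge',b,b.mean(0))
print('pivot',g([290,162],114),'tube',t,t.mean(0)); c=g([[121,260],[463,260]],100);print('cheek', c,c.mean(0))
c=g([[134,305],[458,305]],70);print('sides', c,c.mean(0))
for i in range(3): optics.grab_frame("wrist"); print(r.get_state()['position'])
E
```

```text
top edge [[510.47 263.07 125.1 ]
 [511.84 308.82 125.1 ]
 [519.29 285.65 125.1 ]] [511.155 285.945 125.1  ]
bottom edge [[510.73 262.51  93.1 ]
 [512.13 309.26  93.1 ]] [511.43  285.885  93.1  ]
pivot [[489.14 284.46 114.  ]] tube [[516.02 277.63  76.  ]
 [516.41 290.86  76.  ]] [516.215 284.245  76.   ]
cheek [[501.93 263.11 100.  ]
 [503.18 305.02 100.  ]] [502.555 284.065 100.   ]
sides [[513.86 260.18  70.  ]
 [515.28 307.58  70.  ]] [514.57 283.88  70.  ]
[543.0686354  284.66872881 100.36085002]
[542.93588704 284.6603211  100.22075204]
[542.85354706 284.60484894 100.10423419]
```

The half sits 1.85 mm too far in +y (the commanded pose ran ahead of the measured one), and x is good. I'll correct it and lower in steps, watching the force.

```bash
python3 -m creep '0 -0.009 0 0 1;0 -0.009 0 0 1;0 -0.009 -0.015 0 1;0 -0.009 -0.03 0 1;0 -0.009 -0.045 0 1;0 -0.009 -0.045 0 1;0 -0.009 -0.045 0 1'; python3 -m creep '0 0 -0.01 0 1;0 0 -0.02 0 1;0 0 -0.02 0 1;0 0 -0.02 0 1'
```

```text
time: 20.35
position: [542.5, 282.6, 90.3]
ee_rot: [-180.0, -0.0, 178.3]
force: [-0.4, -0.2, -2.4]
grip_width: 45.8
grasp_force: 30.0
time: 20.75
position: [542.6, 282.6, 86.5]
ee_rot: [180.0, -0.0, 178.3]
force: [-0.5, 0.1, -1.1]
grip_width: 45.9
grasp_force: 30.0
```

Pins are in with no side force. I'll carry on down.

```bash
python3 -m creep '0 0 -0.015 0 1;0 0 -0.03 0 1;0 0 -0.04 0 1;0 0 -0.04 0 1;0 0 -0.04 0 1'; python3 -m creep '0 0 -0.004 0 1;0 0 -0.008 0 1;0 0 -0.008 0 1;0 0 -0.008 0 1'
```

```text
time: 21.25
position: [542.6, 282.6, 78.5]
ee_rot: [-180.0, -0.0, 178.3]
force: [0.2, 0.2, -2.0]
grip_width: 45.9
grasp_force: 30.0
time: 21.65
position: [542.8, 282.7, 77.6]
ee_rot: [180.0, 0.0, 178.3]
force: [-1.0, -0.2, 4.7]
grip_width: 45.6
grasp_force: 30.0
```

Contact came at 77.6, which is the seated height. I'll release and rise.

```bash
python3 -m creep '0 0 0 0 -1;0 0 0 0 -1;0 0 0 0 -1;0 0 0 0 -1;0 0 0 0 -1;0 0 0.15 0 -1;0 0 0.3 0 -1;0 0 0.45 0 -1;0 0 0.45 0 -1;0 0 0.45 0 -1' 5; python3 -m creep '-0.1 0.1 0 0 0.48;-0.2 0.2 0 0 0.48;-0.26 0.208 0 0 0.48;-0.26 0.208 0 0 0.48;-0.26 0.208 0 0 0.48;-0.26 0.208 0 0 0.48;-0.26 0.208 0 0 0.48;-0.26 0.208 0 0 0.48'; python3 - <<'E'
from h import *
p=P("wrist"); im=optics.grab_frame("wrist"); print(r.get_state()['position'])
cv2.imwrite("pics/w6.png",im); print(proj(p,[[489.4,324.3,132],[489,284.2,114],[530,283,132]]))
E
```

```text
time: 22.65
position: [542.8, 282.7, 167.5]
ee_rot: [180.0, 0.1, 178.3]
force: [-0.5, 0.2, 0.2]
grip_width: 86.7
grasp_force: 0.0
time: 23.45
position: [491.3, 323.6, 166.9]
ee_rot: [-180.0, 0.0, 178.2]
force: [-0.0, 0.2, 0.2]
grip_width: 30.6
grasp_force: 0.0
[491.16598237 323.68275364 166.9441575 ]
[[318.16407672 262.4154347 ]
 [250.38175165 253.8608532 ]
 [248.42629063 331.50525624]]
```

```bash
python3 -m creep '0 0.004 0 0 0.48;0 0.004 0 0 0.48;0 0.004 -0.1 0 0.48;0 0.004 -0.18 0 0.48;0 0.004 -0.22 0 0.48;0 0.004 -0.245 0 0.48;0 0.004 -0.245 0 0.48;0 0.004 -0.245 0 0.48'; python3 -m creep '0 0 0 0 1;0 0 0 0 1;0 0 0 0 1;0 0 0 0 1;0 0 0 0 1' 5
```

```text
time: 24.3
position: [491.0, 325.3, 118.5]
ee_rot: [180.0, 0.0, 178.3]
force: [0.0, -0.1, -0.3]
grip_width: 22.3
grasp_force: 0.0
time: 24.8
position: [490.9, 324.2, 118.3]
ee_rot: [-180.0, 0.0, 178.2]
force: [-1.0, -3.9, 4.5]
grip_width: 9.7
grasp_force: 5.0
```

```bash
python3 -m creep '0.025 -0.002 0 0 1;0.05 -0.007 0 0 1;0.075 -0.015 0 0 1;0.098 -0.027 0 0 1;0.12 -0.042 0 0 1;0.14 -0.059 0 0 1;0.156 -0.079 0 0 1;0.171 -0.1 0 0 1;0.171 -0.1 0 0 1'; python3 -m creep '0.012 -0.024 0 0 1;0.02 -0.048 0 0 1;0.025 -0.074 0 0 1;0.027 -0.1 0 0 1;0.027 -0.106 0 0 1;0.027 -0.108 0 0 1;0.027 -0.108 0 0 1;0.027 -0.108 0 0 1'
```

```text
time: 25.7
position: [526.9, 305.4, 118.0]
ee_rot: [179.9, 0.2, 178.2]
force: [4.4, 2.8, -4.6]
grip_width: 9.6
grasp_force: 5.0
time: 26.5
position: [530.9, 283.0, 118.4]
ee_rot: [-180.0, 0.1, 178.3]
force: [4.1, 0.1, 0.5]
grip_width: 9.9
grasp_force: 5.0
```

```bash
python3 -m creep '0 -0.005 0 0 1;0 -0.005 0 0 1;0 -0.005 0 0 1'; python3 -m creep '0 -0.005 0 0 1;0 -0.005 0 0 1;0 -0.005 0 0 1'
```

```text
time: 26.8
position: [530.9, 282.9, 118.4]
ee_rot: [179.9, 0.1, 178.3]
force: [6.2, 1.7, 0.0]
grip_width: 9.0
grasp_force: 5.0
time: 27.1
position: [530.9, 282.9, 118.4]
ee_rot: [179.9, 0.1, 178.3]
force: [5.8, 3.3, -0.7]
grip_width: 9.5
grasp_force: 5.0
```

The knob stopped at y=282.9 while commanded further, so it is at its stop. I'll release, rise, back off and look.

```bash
python3 -m creep '0 -0.005 0 0 1;0 -0.005 0 0 1;0 0 0 0 0.3;0 0.005 0 0 0.3;0 0.005 0 0 0.3;0 0.005 0 0 0.3;0 0.005 0.1 0 0.3;0 0.005 0.2 0 0.3;0 0.005 0.4 0 0.3;0 0.005 0.5 0 0.3;-0.1 0.005 0.6 0 0.3;-0.1 0.005 0.6 0 0.3'; python3 - <<'E'
from h import *
optics.grab_frame("wrist"); p=P("wrist"); np.savez("f_cam.npz",K=p[0],d=p[1],V=p[2])
im=optics.grab_frame("wrist"); print(r.get_state()['position'],r.get_state()['force'])
t=optics.grab_frame("top"); cv2.imwrite("pics/t7.png",t)
o=np.zeros((600,800,3),np.uint8); o[:,:560]=cv2.resize(im[130:290,240:390],(560,600),interpolation=cv2.INTER_CUBIC)
o[:,560:]=cv2.resize(t[150:350,100:530],(240,112))[0:0].reshape(0,240,3) if 0 else 0
o[:300,560:]=cv2.resize(t[195:285,160:232],(240,300),interpolation=cv2.INTER_CUBIC)
o[300:420,560:]=cv2.resize(t[200:255,420:530],(240,120),interpolation=cv2.INTER_CUBIC)
o[420:600,560:]=cv2.resize(t[140:350,270:430],(240,180))
cv2.imwrite("pics/f.png",o)
E
```

```text
time: 28.3
position: [509.5, 283.4, 240.8]
ee_rot: [179.8, 0.1, 178.3]
force: [0.5, 1.1, 0.2]
grip_width: 30.5
grasp_force: 0.0
[509.956788   282.24796852 237.93405093] [ 0.24756997 -0.6853393  -1.44162593]
```

View pics/f.png

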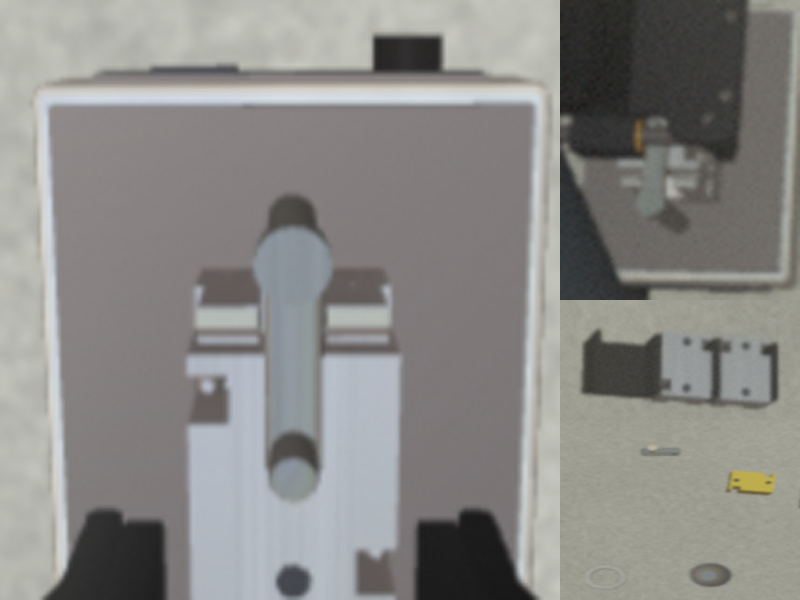

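The latch bar runs from pivot (292,262) straight over the half to the knob (293,480). Pins show in both notches at (207,388) and (375,555). The other two halves are in the rack, and the clip, bowl, tape and yellow block are undisturbed. Handing in.

```bash
python3 -c "
from cell import r
print(r.close_job())"
```

```text
the job is handed in; nothing more can be done
None
```

The matching upper half (upper_a) is seated on the lower half over the tube, with the latch swung to its stop, and the job was handed in at about 28 s. No verdict came back; the final image showed both pins in its notches, the other two halves still in the rack and the bystanders in place.

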